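# Clear the biscuit bin's lid and hold it half open

### The arm

A 7-joint arm with a two-finger parallel gripper is mounted at the origin on a cart in front of the work surface, level with it; the furniture and walls round the work are solid. World frame = base frame: x ahead of the robot, y to its left, z up, the work surface at z = 0. Lengths are in m, angles in rad, forces in N, time in s.
With the tool pointing down it reaches from about 0.425 to 0.925 m from the base axis. Payload 6.8 kg.
Tool frame: the origin (TCP) lies on the centre line of the jaws, within the pads' length; the fingertips stand 17 mm ahead of it and the grasp point (between the pads) lies 2 mm behind it; z points along the fingers, x is the direction in which the jaws open and shut, and the axes are right-handed (so a half turn about z gives the same grasp; the last joint's range is limited). The gripper opens to 85 mm and grips with 20 to 120 N. Pads are 22 mm wide; open, the fingers measure 114 mm over their backs; the gripper's body (76 mm by 85 mm) begins 54 mm behind the grasp point. The pads swing forward as they close: fully open they stand 13 mm farther back than shut.
Start: joints at [1.198, 0.477, 0.022, 1.555, -0.011, 1.109, -0.083], TCP at [0.177, -0.651, 0.248] pointing down, gripper open.
Joint ranges: [-2.96, 2.96], [-0.34, 2.1], [-1.41, 1.46], [0.24, 2.44], [-1.37, 4.51], [0.17, 1.92], [-2.96, 2.96]. Speed limits (rad/s): [2.39, 2.39, 3.14, 3.14, 3.14, 3.14, 3.14].

### API

Orientations are given as a rotation vector (axis times angle).
In Python, from bench import r gives the robot as it stands.
- The arm moves only by the tool arm_command, never from a script. Its argument "increments" is a list of rows, each a list of 3 entries, a list of its own where there are three numbers: the shift along the world's x, y, z in m, then the turn, a rotation vector about the world's x, y, z in rad, then the opening in per cent of the stroke, from 0 (shut) to 100 (fully open). A call has 1 to 10 rows; each row is the pose to reach, as a shift and turn from the pose commanded when the call began; what a row does not reach only later rows make up. A row lasts 1/10 s, in which the tool goes at most 50 mm and 8.59 degrees, less where a joint would pass 70% of its speed; a pose out of reach is approached as far as the arm can. A call with a gripper value outside its range is refused whole. The fingers move at their own pace and stop on an object; "newtons" is the grip in N (left out, the last holds). Time passes only in rows, so rows that repeat a pose let the fingers close. It gives the time, the measured TCP pose, the force and the opening at its end, in the units of the state.
- r.get_obs(): the state, without advancing time (a new reading comes with each control period).
- r.grab_frame(name): name is "scene" or "top" or "wrist"; returns the picture (420x560x3 uint8, blue, green, red); there is no depth.
- r.camera_model(name): a dict with "camera_matrix" (3x3 intrinsics, pixels), "camera_from_world" (4x4, takes a point from world to camera coordinates). Camera axes: x right, y down, z forward; pixel columns grow to the right and rows downward; lengths in m; the calibration is good to about 2 mm. The wrist camera is an equidistant fisheye: a pixel r from the principal point sees the ray r / f radians off the axis. A picture is of the moment at which its call begins: read the wrist's pose just before it. camera_model takes no time and is no camera call; for the wrist camera it gives the pose at the moment of the call.
- r.hand_in(): hands the job in, once; it reports no verdict.
The state is a dict: "clock": time; "joints": joint angles; "qvel": joint speeds; "tau": joint torques, N m; "tcp_pos": TCP position; "orientation": TCP orientation; "contact_force": force on the tool from outside, world axes, zero at the start; "moment": the same for the moment, N m; "grip_width": finger opening in m.
Only numpy, scipy, OpenCV 4.12 (cv2) and the standard library are available. Lean on these libraries where they do the work, as an engineer would, in place of code of your own. Each camera call takes 0.05 s, during which the arm holds its last target. There are 200 camera calls.

### The job

Take the blue scraper block and wipe the three broken biscuit pieces off the closed lid of the steel biscuit bin, sideways into the grey crumb tray beside it, without touching the pieces with the gripper; then stand the scraper upright on the bare worktop and let go of it. After that lift the bin's lid by its black bar and hold it open at 50 degrees (give or take 5) so that the bin can be filled: the lid falls shut when let go, so the program finishes while the robot is still holding it there. Leave the espresso cup and the timer where they are.

Things in the scene. Friction and masses are not known exactly. Their poses are not given: they have to be found in the camera images.
- bin: the biscuit bin, a fixed open-topped steel box 170 (x) x 200 (y) x 78 mm tall with a flat lid; origin at the centre of its underside on the worktop; x points to the hinge at the back (away from the robot), y to its left side, z up. The closed lid is a flat plate 176 (x) x 212 (y) x 6 mm centred over the bin, with its top face 84 mm above the worktop, nothing standing up from it
- lid (a joint): lid angle in rad: 0 = closed, grows as the front edge rises (50 degrees = 0.873), stop at 1.3. Turns about the hinge line, which runs along the bin's y. Weighs 0.22 to 0.37 kg; no spring or friction: falls shut from every angle
- lid_hinge (a point): middle of the lid's hinge line, at the back rim: 91 mm from the bin's origin along the bin's +x (far side) and 78 mm up; does not move as the lid turns
- lid_bar (a point): middle of the lid's lifting bar: black round bar, 10 mm thick, 110 mm long along the bin's y, carried by a thin arm at each end, its axis 45 mm out from the lid's front edge with free space between, 81 mm above the worktop when closed. Moves with the lid on a circle of 224 mm radius about the hinge line; being round, it can turn between fingers
- crumb_tray: fixed grey open tray, 170 (x) x 130 (y) x 24 mm high, walls and floor 5 mm, against the left or right side of the bin (this differs from start to start) and square to it, its near edge under or just beside the lid's side edge (centre 167 to 172 mm from the bin's centre along the bin's y); origin at the centre of its underside
- scraper: loose blue scraper block with a black rubber foot, standing upright on its foot at the front of the worktop to the left or right. Foot 140 (x) x 26 (y) mm, 25 mm tall lower part; above it a grip 100 (x) x 20 (y) mm from 24 to 66 mm height, for gripping across its 20 mm. Origin at the centre of its underside, x along its length, z up; 0.13 to 0.21 kg. Alike end for end and side to side
- piece_1: loose broken biscuit piece, brown with dark dots, five-cornered, 28 mm across and 9 mm thick, 15 g, lying flat on the closed lid, within 60 mm of the lid's centre along the bin's x and 70 mm along its y; origin at the centre of its underside
- piece_2: loose broken biscuit piece, brown with dark dots, six-cornered, 28 mm across and 9 mm thick, 15 g, lying flat on the closed lid, within 60 mm of the lid's centre along the bin's x and 70 mm along its y; origin at the centre of its underside
- piece_3: loose broken biscuit piece, brown with dark dots, five-cornered, 28 mm across and 9 mm thick, 15 g, lying flat on the closed lid, within 60 mm of the lid's centre along the bin's x and 70 mm along its y; origin at the centre of its underside
- espresso_cup: small white espresso cup with a handle, 60 mm across, 52 mm tall, standing on the side of the bin that has no tray; origin at the centre of its underside. Leave alone
- kitchen_timer: flat white timer, about 88 x 88 x 18 mm as a solid, on the front of the worktop on the side where the scraper is not; origin at the centre of its underside. Leave alone

How it is judged:
On the way, in this order (a step that is already met when the one before it is completed fails the run):
1. the scraper is held by the gripper over the closed lid (height (world z) of scraper above 0.075 m and contact force between the fingers and scraper above 1 N and horizontal distance between scraper and bin below 0.16 m and value of joint lid below 0.1 rad), for 0.1 s.
2. all three pieces lie in the crumb tray, the scraper still up above the worktop and the lid still closed (x of piece_1 in the frame of crumb_tray between -0.085 and 0.085 m and y of piece_1 in the frame of crumb_tray between -0.065 and 0.065 m and height (world z) of each of piece_1, piece_2, piece_3 below 0.035 m and x of piece_2 in the frame of crumb_tray between -0.085 and 0.085 m and y of piece_2 in the frame of crumb_tray between -0.065 and 0.065 m and x of piece_3 in the frame of crumb_tray between -0.085 and 0.085 m and y of piece_3 in the frame of crumb_tray between -0.065 and 0.065 m and height (world z) of scraper above 0.05 m and value of joint lid below 0.1 rad), for 0.1 s.
3. the scraper stands upright on the worktop, let go, with the lid still closed (height (world z) of scraper between -0.004 and 0.004 m and angle between scraper's own z axis and vertical below 0.15 rad and contact force between the fingers and scraper below 0.1 N and linear speed of scraper below 0.03 m/s and value of joint lid below 0.1 rad), for 0.2 s.
At the end, for the whole second after the job is handed in: The robot holds the lid still at 50 degrees, within 5 (0.785 to 0.960 rad), touching it, and nothing else touches the lid; all three biscuit pieces lie in the crumb tray; the scraper stands upright on the bare worktop, let go (value of joint lid between 0.785 and 0.96 rad and velocity of joint lid between -0.1 and 0.1 rad/s and contact force between any of the fingers, the arm and lid above 0.3 N and contact force between each of scraper, piece_1, piece_2, piece_3, espresso_cup, kitchen_timer and lid below 0.05 N and x of piece_1 in the frame of crumb_tray between -0.085 and 0.085 m and y of piece_1 in the frame of crumb_tray between -0.065 and 0.065 m and height (world z) of each of piece_1, piece_2, piece_3 below 0.035 m and x of piece_2 in the frame of crumb_tray between -0.085 and 0.085 m and y of piece_2 in the frame of crumb_tray between -0.065 and 0.065 m and x of piece_3 in the frame of crumb_tray between -0.085 and 0.085 m and y of piece_3 in the frame of crumb_tray between -0.065 and 0.065 m and height (world z) of scraper between -0.004 and 0.004 m and angle between scraper's own z axis and vertical below 0.15 rad and contact force between the fingers and scraper below 0.1 N and linear speed of scraper below 0.03 m/s); the arm keeps its last pose, push and grip.
It fails at once if the gripper or arm touches a biscuit piece (contact force between any of the fingers, the arm and piece_1 above 0.2 N or contact force between any of the fingers, the arm and piece_2 above 0.2 N or contact force between any of the fingers, the arm and piece_3 above 0.2 N).
It fails at once if the lid is lifted while a piece is still on it (value of joint lid above 0.15 rad and height (world z) of any of piece_1, piece_2, piece_3 above 0.06 m).
It fails at once if the espresso cup or the timer is shifted by more than 20 mm or tipped (distance of any of espresso_cup, kitchen_timer from where it was at the start of the episode above 0.02 m or angle between any of espresso_cup, kitchen_timer's own z axis and vertical above 0.4 rad).
It also fails if it takes over 72 s, if anything falls off the work surface, if the arm or the gripper's body presses on something with over 40 N, if the wrist force passes 120 N, or if a joint passes its speed limit or range.

## Working session

There is one attempt and no reset: what is moved stays moved. The work goes in short steps, Python scripts to look and compute and a tool call to move; the robot and the scene stay as the last step left them, time stands still between calls to the robot, and variables do not carry over. Pictures are saved under pics/ and viewed, about 8 in all and at most 12, crops included, and the job is handed in when it is done.

Besides the shell and the picture viewer there is one more tool, called after "Request:" in YAML: its name, and indented under it one key for each argument. arm_command: Moves the arm, as the interface text tells. Its arguments: {"type":"object","properties":{"increments":{"type":"array","items":{"type":"array"}},"newtons":{"type":"number"}},"required":["increments"]}

```bash
mkdir -p pics; ls
python3 - <<'E'
from bench import r
import cv2,numpy as np
np.set_printoptions(precision=4,suppress=True)
print(r.get_obs())
a=r.grab_frame("scene");b=r.grab_frame("top")
cv2.imwrite("pics/s0.png",a);cv2.imwrite("pics/t0.png",b)
for n in("scene","top","wrist"):print(n,r.camera_model(n))
E
```

```text
pics
{'clock': 0.0, 'joints': array([ 1.1979,  0.4778,  0.0223,  1.5565, -0.0115,  1.1093, -0.0831]), 'qvel': array([ 0.0017, -0.0011,  0.0012,  0.0001,  0.0023, -0.0013,  0.0002]), 'tau': array([  0.0011, -59.6439,   1.6086, -28.12  ,   0.0125,   0.0094,
         0.    ]), 'tcp_pos': array([ 0.1765, -0.6509,  0.2473]), 'orientation': array([-2.4944,  1.9081,  0.0024]), 'contact_force': array([-0.0574, -0.0504,  0.2202]), 'moment': array([-0.0274, -0.0381,  0.0044]), 'grip_width': 0.0853136581338659}
scene {'camera_matrix': array([[423.5161,   0.    , 273.5018],
       [  0.    , 423.5161, 214.4365],
       [  0.    ,   0.    ,   1.    ]]), 'camera_from_world': array([[ 0.7674, -0.6409,  0.0171, -0.3757],
       [-0.4313, -0.5358, -0.7259,  0.3831],
       [ 0.4744,  0.5497, -0.6876,  0.5704],
       [ 0.    ,  0.    ,  0.    ,  1.    ]])}
top {'camera_matrix': array([[465.5459,   0.    , 277.6809],
       [  0.    , 465.5459, 211.9305],
       [  0.    ,   0.    ,   1.    ]]), 'camera_from_world': array([[ 0.0083, -1.    ,  0.0015,  0.1084],
       [-0.998 , -0.0083, -0.0634,  0.5782],
       [ 0.0634, -0.001 , -0.998 ,  1.0278],
       [ 0.    ,  0.    ,  0.    ,  1.    ]])}
wrist {'camera_matrix': array([[325.1923,   0.    , 274.7611],
       [  0.    , 325.1923, 209.0824],
       [  0.    ,   0.    ,   1.    ]]), 'camera_from_world': array([[ 0.2611, -0.9653, -0.0018, -0.6741],
       [-0.92  , -0.2494,  0.3024, -0.0385],
       [-0.2924, -0.0774, -0.9532,  0.3801],
       [ 0.    ,  0.    ,  0.    ,  1.    ]])}
```

View pics/t0.png

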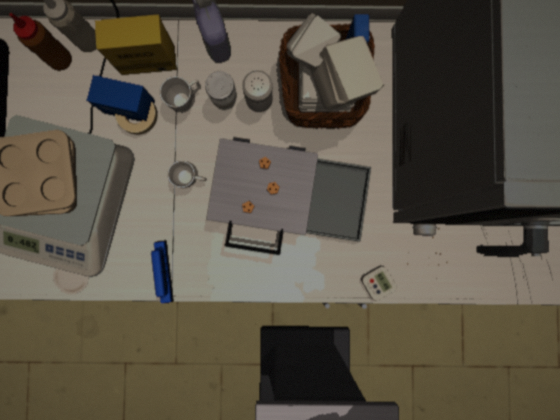

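View pics/s0.png

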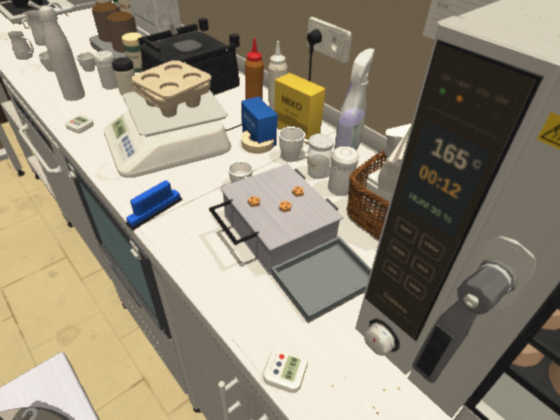

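The top view shows:
- the lid, with corners near (217,140), (317,151), (307,235) and (208,222)
- the tray to its right, at about (338,200)
- pieces at (264,163), (273,188) and (248,207)
- the bar at about (254,240), the scraper at (162,272), the timer at (378,283) and the cup at (182,175)

The scene view agrees.

```bash
cat > h.py <<'E'
import cv2,numpy as np
from bench import r
np.set_printoptions(precision=4,suppress=True)
def cast(name,px,z,M=None):
    M=M or r.camera_model(name);K=M["camera_matrix"];T=M["camera_from_world"]
    px=np.atleast_2d(np.array(px,float));d=np.c_[(px[:,0]-K[0,2])/K[0,0],(px[:,1]-K[1,2])/K[1,1],np.ones(len(px))]
    if name=="wrist":
        a=np.hypot(d[:,0],d[:,1]);s=np.sin(a)/np.maximum(a,1e-9)
        d=np.c_[d[:,0]*s,d[:,1]*s,np.cos(a)]
    c=-T[:3,:3].T@T[:3,3];w=d@T[:3,:3]
    return c+w*((z-c[2])/w[:,2])[:,None]
def blobs(mask,amin=30):
    cs,_=cv2.findContours(mask.astype(np.uint8),cv2.RETR_EXTERNAL,cv2.CHAIN_APPROX_NONE)
    return [c for c in cs if cv2.contourArea(c)>amin]
def rect(name,c,z,M=None):
    w=cast(name,c[:,0,:],z,M)[:,:2]
    (x,y),s,a=cv2.minAreaRect((w*1000).astype(np.float32))
    return np.array([x,y,*s,a])
E
python3 - <<'E'
from h import *
t=cv2.imread("pics/t0.png");hsv=cv2.cvtColor(t,cv2.COLOR_BGR2HSV);H,S,V=cv2.split(hsv)
print("samples lid,tray,bar,scr",[hsv[p] for p in((150,240),(200,338),(245,270),(272,162),(268,300))])
def box(m,x0,x1,y0,y1):
    o=np.zeros_like(m);o[y0:y1,x0:x1]=m[y0:y1,x0:x1];return o
m=box((H>95)&(H<130)&(S>150),140,185,230,310)
for c in blobs(m):
    print("scr",cv2.contourArea(c),cv2.boundingRect(c));[print(z,rect("top",c,z)) for z in(0.012,0.025,0.066)]
m=box((H<20)&(S>110)&(V>90),205,320,138,236)
for c in blobs(m,15):
    print("piece",cv2.contourArea(c),rect("top",c,.09))
m=box(V<60,215,295,222,262)
for c in blobs(m,20):
    print("bar",cv2.contourArea(c),cv2.boundingRect(c),rect("top",c,.081))
    p=c[:,0,:]; print(cv2.minAreaRect(p))
print("lid corners",cast("top",[(217,140),(317,151),(307,235),(208,222)],.084))
print("tray far corners",cast("top",[(370,166),(360,240),(317,158)],.024))
print("timer,cup",cast("top",[(378,283)],.018),cast("top",[(182,175)],.05))
print("oven",cast("top",[(394,222),(394,100)],0.0))
big=cv2.resize(t[130:310,135:400],None,fx=3,fy=3,interpolation=cv2.INTER_CUBIC);cv2.imwrite("pics/t0c.png",cv2.convertScaleAbs(big,alpha=1.5))
E
```

```text
samples lid,tray,bar,scr [array([  8,  26, 106], dtype=uint8), array([30, 17, 73], dtype=uint8), array([14, 40, 70], dtype=uint8), array([112, 207,  37], dtype=uint8), array([ 45,   7, 147], dtype=uint8)]
scr 761.0 (152, 242, 20, 61)
0.012 [440.946  373.699  134.2451  33.1227   8.0608]
0.025 [441.8117 370.4871 132.5834  32.7127   8.0608]
0.066 [444.542  360.3574 127.3427  31.4196   8.0608]
piece 83.0 [582.4924 176.5044  22.2947  22.1949  45.4861]
piece 91.0 [623.9854 124.5304  23.2196  23.0944   0.4826]
piece 79.0 [677.0522 143.0197  23.1227  22.8521  68.9007]
bar 265.5 (225, 222, 58, 33) [518.2616 163.1025 116.5962  53.4427  82.3708]
((253.739990234375, 237.81997680664062), (55.43717575073242, 25.45584487915039), 8.13010311126709)
lid corners [[0.7252 0.2435 0.084 ]
 [0.7034 0.0308 0.084 ]
 [0.525  0.0513 0.084 ]
 [0.5506 0.2595 0.084 ]]
tray far corners [[ 0.6821 -0.0936  0.024 ]
 [ 0.5158 -0.0707  0.024 ]
 [ 0.6993  0.0256  0.024 ]]
timer,cup [[ 0.4205 -0.1115  0.018 ]] [[0.6545 0.3233 0.05  ]]
oven [[ 0.5576 -0.1527  0.    ]
 [ 0.8411 -0.1549  0.    ]]
```

View pics/t0c.png

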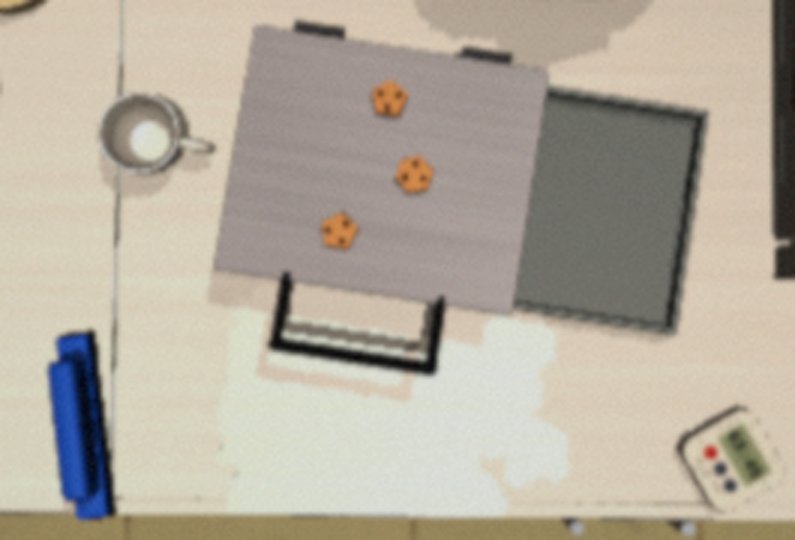

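The crop confirms the layout: lid corners at crop (255,25), (548,70), (514,312) and (214,272). The bar runs (272,343)–(435,368), and the scraper foot is at (60–112, 335–517). Next I'll fix the bin pose and check how far the oven knob and handle stick out.

Run:
```python
from h import *
P=[r.camera_model(n)["camera_matrix"]@r.camera_model(n)["camera_from_world"][:3] for n in("top","scene")]
tri=lambda a,b:(lambda X:(X[:3]/X[3]).ravel())(cv2.triangulatePoints(P[0],P[1],np.array(a,float).reshape(2,1),np.array(b,float).reshape(2,1)))
print("knob",tri((425,230),(378,340)),"handle low",tri((480,250),(432,355)),"handle top",tri((545,235),(490,275)))
f=lambda c:np.array(c)/3.0+[135,130]
L=cast("top",f([(255,25),(548,70),(514,312),(214,272)]),.084)[:,:2];c=L.mean(0)
print("lid c",c, "sides",np.linalg.norm(L-np.roll(L,-1,0),axis=1))
y=(L[0]+L[3]-L[1]-L[2]);x=(L[0]+L[1]-L[2]-L[3])
print("yaw",np.degrees(np.arctan2(x[1],x[0])),np.degrees(np.arctan2(-y[0],y[1])))
B=cast("top",f([(272,343),(435,368)]),.081)[:,:2];b=B.mean(0);d=B[0]-B[1]
print("bar",b,np.linalg.norm(d),np.degrees(np.arctan2(-d[0],d[1])),"dist to lid c",np.linalg.norm(b-c))
print("tray far edge",cast("top",f([(706,113),(673,330)]),.024))
F=cast("top",f([(95,333),(112,515)]),.025);print("foot right edge",F)
```

```text
knob [ 0.5371 -0.1961  0.0841] handle low [ 0.5035 -0.2734  0.1862] handle top [ 0.5217 -0.2912  0.352 ]
lid c [0.6269 0.1456] sides [0.21   0.1728 0.212  0.1773]
yaw -8.079584067720626 -7.722270422339452
bar [0.4958 0.1648] 0.11554941190482801 -8.218601076789342 dist to lid c 0.132532165258848
tray far edge [[ 0.6784 -0.0944  0.024 ]
 [ 0.5158 -0.0692  0.024 ]]
foot right edge [[0.51   0.3594 0.025 ]
 [0.3766 0.3438 0.025 ]]
```

Request:
arm_command:
  increments:
    - [[0.013,0.046,0],[0,0,0.14],100]
    - [[0.023,0.091,0],[0,0,0.28],100]
    - [[0.038,0.136,0],[0,0,0.42],100]
    - [[0.053,0.181,0],[0,0,0.56],100]
    - [[0.073,0.221,0],[0,0,0.7],100]
    - [[0.093,0.261,0],[0,0,0.84],100]
    - [[0.113,0.301,0],[0,0,0.98],100]
    - [[0.138,0.341,0],[0,0,1.12],100]
    - [[0.163,0.376,0],[0,0,1.26],100]
    - [[0.188,0.411,0],[0,0,1.4],100]

```text
clock: 1.1
tcp_pos: [0.3651, -0.2388, 0.2483]
orientation: [3.137, 0.156, -0.0]
contact_force: [0.2, -1.0, 0.5]
grip_width: 0.0854
```

Request:
arm_command:
  increments:
    - [[0.025,0.045,0],[0,0,0.12],100]
    - [[0.04,0.09,0],[0,0,0.24],100]
    - [[0.05,0.135,0],[0,0,0.36],100]
    - [[0.06,0.18,0],[0,0,0.48],100]
    - [[0.065,0.225,0],[0,0,0.6],100]
    - [[0.07,0.27,0],[0,0,0.72],100]
    - [[0.075,0.315,0],[0,0,0.84],100]
    - [[0.075,0.36,0],[0,0,0.96],100]
    - [[0.075,0.405,0],[0,0,1.08],100]
    - [[0.075,0.45,0],[0,0,1.2],100]

```text
clock: 2.1
tcp_pos: [0.4393, 0.2109, 0.2482]
orientation: [2.502, 1.899, -0.0]
contact_force: [1.2, -0.7, 0.1]
grip_width: 0.0851
```

Request:
arm_command:
  increments:
    - [[0.0,0.04,-0.01],[0,0,0.1],100]
    - [[0.0,0.08,-0.02],[0,0,0.2],100]
    - [[0.0,0.12,-0.03],[0,0,0.3],100]
    - [[0.002,0.152,-0.04],[0,0,0.394],100]
    - [[0.002,0.152,-0.05],[0,0,0.394],100]
    - [[0.002,0.152,-0.05],[0,0,0.394],100]
    - [[0.002,0.152,-0.05],[0,0,0.394],100]

```text
clock: 2.8
tcp_pos: [0.4419, 0.36, 0.1979]
orientation: [2.089, 2.345, -0.003]
contact_force: [-0.2, 0.8, 0.1]
grip_width: 0.0852
```

Run:
```python
from h import *
M=r.camera_model("wrist");o=r.get_obs();a=r.grab_frame("wrist");cv2.imwrite("pics/w1.png",cv2.convertScaleAbs(a,alpha=1.5));np.save("w1.npy",a)
print(o["tcp_pos"],o["orientation"],o["joints"],o["clock"]);np.savez("w1m.npz",**M)
H,S,V=cv2.split(cv2.cvtColor(a,cv2.COLOR_BGR2HSV))
for c in blobs((H>95)&(H<130)&(S>120),300):print(cv2.contourArea(c),cv2.boundingRect(c),[rect("wrist",c,z,M) for z in(.025,.066)])
```

```text
[0.4419 0.36   0.1979] [ 2.0894  2.3451 -0.0025] [-0.0862  0.5275 -0.9397  1.814   0.4873  1.0532  0.4738] 2.8
3062.0 (271, 120, 27, 137) [array([441.2964, 369.3301, 134.9206,  23.8315,   8.1822]), array([430.8802, 366.8532, 116.3789,  20.5564,   8.1822])]
```

View pics/w1.png

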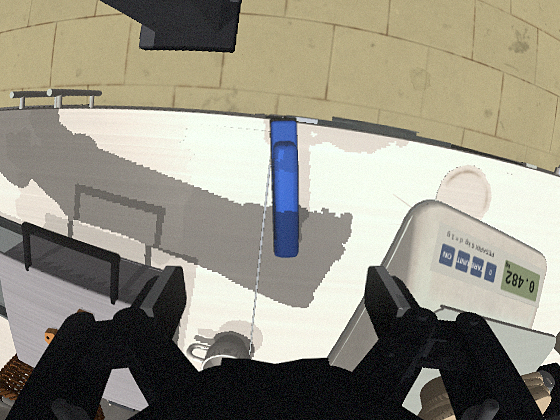

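Wrist view: the scraper is upright between the fingers, rows 120–257 and columns 271–298, with the scale on the right. I'll refine its centre line from the foot end and the grip top.

Run:
```python
from h import *
M=dict(np.load("w1m.npz"));a=np.load("w1.npy");T=M["camera_from_world"];print("cam",-T[:3,:3].T@T[:3,3])
H,S,V=cv2.split(cv2.cvtColor(a,cv2.COLOR_BGR2HSV));m=(H>95)&(H<130)&(S>120)
for v in (124,132,139,150,170,190,210,230,250):
    u=np.where(m[v,250:320])[0]+250
    print(v,u[0],u[-1],V[v,u[0]:u[-1]+1:3],[cast("wrist",[(u[0]-.5,v),(u[-1]+.5,v)],z,M)[:,:2].round(4).tolist() for z in(.0,.025,.066)])
```

```text
cam [0.3655 0.3513 0.3233]
124 271 295 [ 85 131 128 128 129 131 123 127  99] [[[0.3806, 0.3483], [0.3776, 0.3728]], [[0.3794, 0.3486], [0.3767, 0.3711]], [[0.3775, 0.349], [0.3752, 0.3684]]]
132 271 295 [ 81 127 128 127 121 125 125 123 105] [[[0.3885, 0.3492], [0.3856, 0.3738]], [[0.3867, 0.3494], [0.384, 0.372]], [[0.3838, 0.3497], [0.3815, 0.3692]]]
139 271 296 [ 68 128 123 130 127 131 130 128 104] [[[0.3954, 0.35], [0.3924, 0.3756]], [[0.3931, 0.3501], [0.3903, 0.3738]], [[0.3893, 0.3503], [0.3869, 0.3707]]]
150 272 296 [ 99  96 115 135 123 120 122 110  88] [[[0.4063, 0.3523], [0.4034, 0.377]], [[0.4032, 0.3522], [0.4005, 0.375]], [[0.398, 0.3521], [0.3957, 0.3718]]]
170 272 297 [ 52 100 113 147 125 121 121 115  97] [[[0.4266, 0.3546], [0.4235, 0.3807]], [[0.4219, 0.3543], [0.419, 0.3784]], [[0.4141, 0.3539], [0.4117, 0.3747]]]
190 274 297 [ 66 122 141 144 136 142 142 116] [[[0.4471, 0.3589], [0.4442, 0.3834]], [[0.4408, 0.3583], [0.4381, 0.3809]], [[0.4304, 0.3574], [0.4282, 0.3768]]]
210 273 297 [ 49 113 139 142 119 120 120 123  80] [[[0.4686, 0.3603], [0.4656, 0.3863]], [[0.4606, 0.3596], [0.4579, 0.3836]], [[0.4476, 0.3585], [0.4452, 0.3791]]]
230 276 297 [65 82 79 80 79 77 75 59] [[[0.4905, 0.366], [0.4878, 0.3894]], [[0.4808, 0.3649], [0.4784, 0.3864]], [[0.465, 0.363], [0.4628, 0.3816]]]
250 275 297 [67 75 82 83 80 80 76 66] [[[0.5139, 0.3676], [0.5111, 0.3926]], [[0.5025, 0.3664], [0.4999, 0.3894]], [[0.4836, 0.3643], [0.4814, 0.3842]]]
```

Request:
arm_command:
  increments:
    - [[0.0,0.007,-0.03],[0,0,0.026],65]
    - [[0.0,0.007,-0.06],[0,0,0.026],65]
    - [[0.0,0.007,-0.09],[0,0,0.026],65]
    - [[0.0,0.007,-0.12],[0,0,0.026],65]
    - [[0.0,0.007,-0.14],[0,0,0.026],65]
    - [[0.0,0.007,-0.148],[0,0,0.026],65]
    - [[0.0,0.007,-0.148],[0,0,0.026],65]

```text
clock: 3.55
tcp_pos: [0.442, 0.3674, 0.0502]
orientation: [2.058, 2.373, -0.002]
contact_force: [-0.1, 0.7, 0.4]
grip_width: 0.0556
```

Request:
arm_command:
  increments:
    - [[0,0,0],[0,0,0],0]
    - [[0,0,0],[0,0,0],0]
    - [[0,0,0],[0,0,0],0]
    - [[0,0,0],[0,0,0],0]
    - [[0,0,0],[0,0,0],0]
    - [[0,0,0],[0,0,0],0]
    - [[0,0,0],[0,0,0],0]
    - [[0,0,0],[0,0,0],0]
  newtons: 70

```text
clock: 4.35
tcp_pos: [0.4424, 0.3692, 0.0518]
orientation: [2.057, 2.374, 0.003]
contact_force: [-0.0, -1.1, 7.2]
grip_width: 0.0192
```

Request:
arm_command:
  increments:
    - [[0,0,0.03],[0,0,0],0]
    - [[0,0,0.07],[0,0,0],0]
    - [[0,0,0.11],[0,0,0],0]
    - [[0,0,0.14],[0,0,0],0]
    - [[0.033,-0.024,0.14],[0,0,-0.047],0]
    - [[0.066,-0.048,0.14],[0,0,-0.094],0]
    - [[0.099,-0.072,0.14],[0,0,-0.141],0]
    - [[0.132,-0.096,0.14],[0,0,-0.188],0]
    - [[0.165,-0.12,0.14],[0,0,-0.235],0]
    - [[0.196,-0.144,0.14],[0,0,-0.281],0]

```text
clock: 5.35
tcp_pos: [0.6388, 0.223, 0.1904]
orientation: [2.371, 2.06, -0.0]
contact_force: [0.4, 1.3, -1.9]
grip_width: 0.019
```

Request:
arm_command:
  increments:
    - [[0,0,0],[0,0,0],0]
    - [[0,0,0],[0,0,0],0]
    - [[0,0,0],[0,0,0],0]

```text
clock: 5.65
tcp_pos: [0.6365, 0.2256, 0.1903]
orientation: [-2.366, -2.065, 0.0]
contact_force: [-0.1, 0.5, -1.5]
grip_width: 0.0191
```

Run:
```python
from h import *
o=r.get_obs();t=r.grab_frame("top");s=r.grab_frame("scene");print(o["tcp_pos"],o["orientation"],o["grip_width"],o["contact_force"])
A=t[110:290,135:400];B=s[130:330,170:390]
A=cv2.resize(A,(530,360),interpolation=cv2.INTER_CUBIC);B=cv2.resize(B,(264,240),interpolation=cv2.INTER_CUBIC)
o=np.zeros((360,794,3),np.uint8);o[:,:530]=A;o[:240,530:]=B
cv2.imwrite("pics/c2.png",cv2.convertScaleAbs(o,alpha=1.4))
```

```text
[0.6365 0.2256 0.1903] [-2.3664 -2.0648  0.0003] 0.019140680027487766 [-0.1369  0.5442 -1.5269]
```

View pics/c2.png

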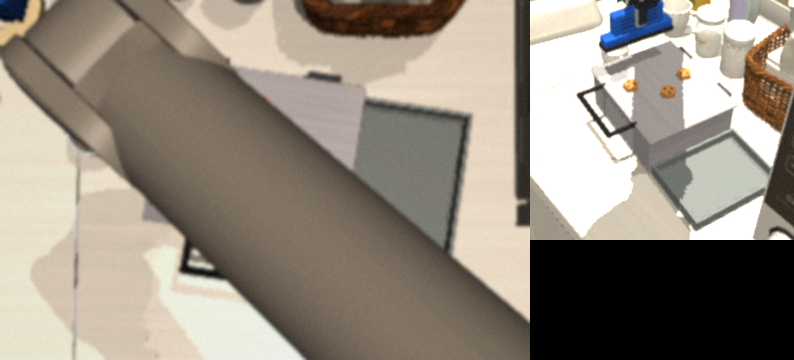

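Scene inset: the scraper is held level behind the pieces, and the pieces haven't moved. I'll lower it now.

Request:
arm_command:
  increments:
    - [[0.001,0,-0.02],[0,0,0],0]
    - [[0.001,0,-0.04],[0,0,0],0]
    - [[0.001,0,-0.047],[0,0,0],0]
    - [[0.001,0,-0.051],[0,0,0],0]
    - [[0.001,0,-0.051],[0,0,0],0]
    - [[0.001,0,-0.051],[0,0,0],0]

```text
clock: 6.35
tcp_pos: [0.639, 0.2251, 0.1403]
orientation: [2.369, 2.063, 0.002]
contact_force: [0.4, 0.3, -1.6]
grip_width: 0.0193
```

Run:
```python
from h import *
o=r.get_obs();s=r.grab_frame("scene");print(o["tcp_pos"],o["contact_force"])
cv2.imwrite("pics/c3.png",cv2.convertScaleAbs(cv2.resize(s[120:320,180:380],(800,600),interpolation=cv2.INTER_CUBIC),alpha=1.3))
```

```text
[0.639  0.2251 0.1403] [ 0.3733  0.3091 -1.5944]
```

View pics/c3.png

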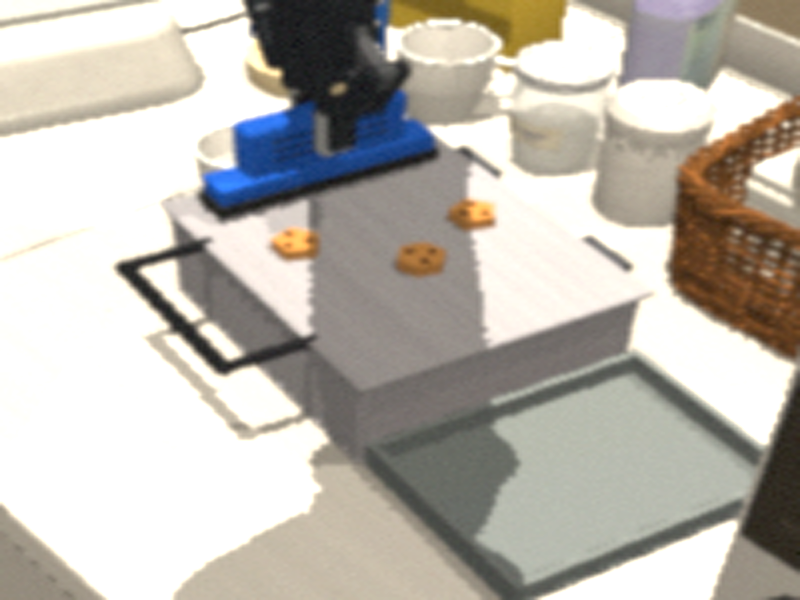

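Request:
arm_command:
  increments:
    - [[0,0,-0.0025],[0,0,0],0]
    - [[-0.0014,-0.01,-0.0025],[0,0,0],0]
    - [[-0.0028,-0.02,-0.0025],[0,0,0],0]
    - [[-0.0042,-0.03,-0.0025],[0,0,0],0]
    - [[-0.0056,-0.04,-0.0025],[0,0,0],0]
    - [[-0.007,-0.05,-0.0025],[0,0,0],0]
    - [[-0.0084,-0.06,-0.0025],[0,0,0],0]
    - [[-0.0098,-0.07,-0.0025],[0,0,0],0]
    - [[-0.0112,-0.08,-0.0025],[0,0,0],0]
    - [[-0.0126,-0.09,-0.0025],[0,0,0],0]

```text
clock: 7.4
tcp_pos: [0.626, 0.1337, 0.1369]
orientation: [-2.369, -2.063, -0.0]
contact_force: [-0.0, 0.4, -1.7]
grip_width: 0.019
```

Run:
```python
from h import *
o=r.get_obs();s=r.grab_frame("scene");print(o["tcp_pos"],o["contact_force"])
cv2.imwrite("pics/c4.png",cv2.convertScaleAbs(cv2.resize(s[120:320,180:380],(800,600),interpolation=cv2.INTER_CUBIC),alpha=1.3))
```

```text
[0.626  0.1337 0.1369] [-0.0279  0.4458 -1.7097]
```

View pics/c4.png

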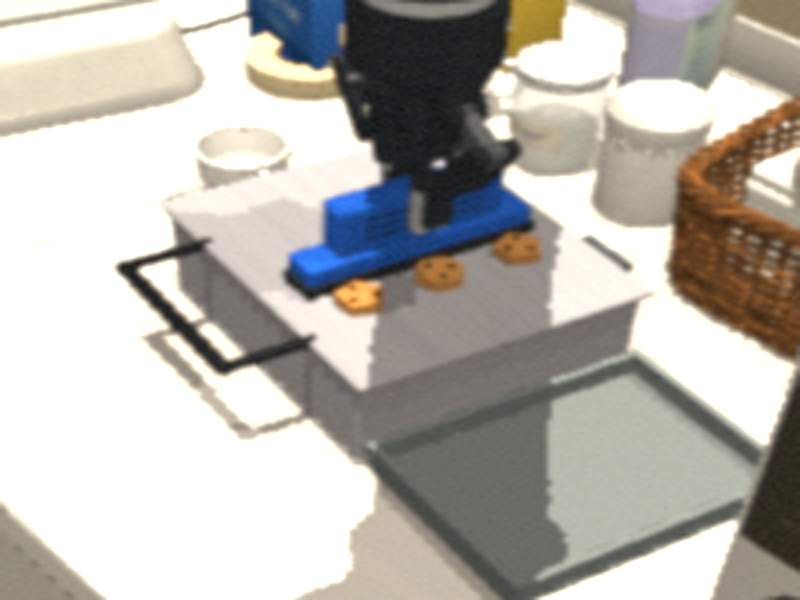

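The scraper is pushing all three pieces ahead of it, at (358,296), (440,273) and (517,247), all within its length. I'll finish the sweep.

Request:
arm_command:
  increments:
    - [[-0.0014,-0.01,0],[0,0,0],0]
    - [[-0.0028,-0.02,0],[0,0,0],0]
    - [[-0.0042,-0.03,0],[0,0,0],0]
    - [[-0.0056,-0.04,0],[0,0,0],0]
    - [[-0.007,-0.05,0],[0,0,0],0]
    - [[-0.0084,-0.06,0],[0,0,0],0]
    - [[-0.0098,-0.07,0],[0,0,0],0]
    - [[-0.0112,-0.08,0],[0,0,0],0]
    - [[-0.0126,-0.09,0],[0,0,0],0]
    - [[-0.014,-0.1,0],[0,0,0],0]

```text
clock: 8.45
tcp_pos: [0.6119, 0.0336, 0.1368]
orientation: [2.369, 2.063, -0.0]
contact_force: [-0.4, -0.2, -1.8]
grip_width: 0.019
```

Request:
arm_command:
  increments:
    - [[-0.0014,-0.01,0],[0,0,0],0]
    - [[-0.0021,-0.015,0],[0,0,0],0]
    - [[-0.0021,-0.015,0],[0,0,0],0]
    - [[-0.0021,-0.015,0],[0,0,0],0]
    - [[-0.0021,-0.015,0],[0,0,0],0]

```text
clock: 8.95
tcp_pos: [0.61, 0.0203, 0.1369]
orientation: [-2.368, -2.064, -0.001]
contact_force: [-0.3, 0.8, -1.9]
grip_width: 0.0191
```

Run:
```python
from h import *
o=r.get_obs();s=r.grab_frame("scene");t=r.grab_frame("top");print(o["tcp_pos"],o["contact_force"])
A=cv2.resize(s[120:340,180:400],(480,480),interpolation=cv2.INTER_CUBIC);B=cv2.resize(t[130:270,290:390],(320,448),interpolation=cv2.INTER_CUBIC)
O=np.zeros((480,800,3),np.uint8);O[:,:480]=A;O[:448,480:]=B
cv2.imwrite("pics/c5.png",cv2.convertScaleAbs(O,alpha=1.3))
```

```text
[0.61   0.0203 0.1369] [-0.3438  0.7947 -1.9187]
```

View pics/c5.png

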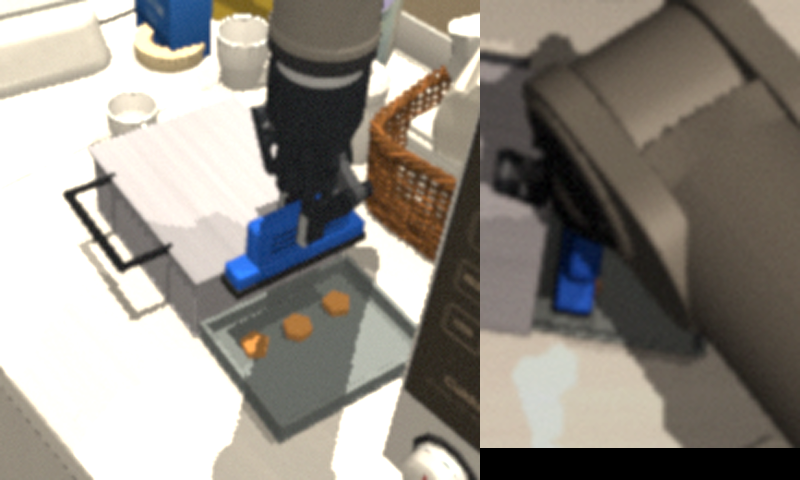

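All three pieces lie flat in the tray, at crop (255,345), (297,327) and (337,303), and the lid is clear. I'll take the scraper back to its old, bare spot.

Request:
arm_command:
  increments:
    - [[0,0,0.03],[0,0,0],0]
    - [[-0.01,0.02,0.055],[0,0,0.02],0]
    - [[-0.03,0.06,0.055],[0,0,0.05],0]
    - [[-0.05,0.1,0.055],[0,0,0.08],0]
    - [[-0.07,0.14,0.055],[0,0,0.12],0]
    - [[-0.09,0.18,0.055],[0,0,0.15],0]
    - [[-0.108,0.22,0.055],[0,0,0.18],0]
    - [[-0.126,0.26,0.055],[0,0,0.22],0]
    - [[-0.145,0.3,0.055],[0,0,0.25],0]
    - [[-0.165,0.34,0.055],[0,0,0.28],0]

```text
clock: 10.05
tcp_pos: [0.444, 0.3612, 0.192]
orientation: [2.056, 2.375, 0.001]
contact_force: [0.6, 0.0, -2.0]
grip_width: 0.0192
```

Request:
arm_command:
  increments:
    - [[-0.003,0.009,0],[0,0,0],0]
    - [[-0.003,0.009,-0.035],[0,0,0],0]
    - [[-0.003,0.009,-0.07],[0,0,0],0]
    - [[-0.003,0.009,-0.1],[0,0,0],0]
    - [[-0.003,0.009,-0.125],[0,0,0],0]
    - [[-0.003,0.009,-0.132],[0,0,0],0]
    - [[-0.003,0.009,-0.136],[0,0,0],0]
    - [[-0.003,0.009,-0.138],[0,0,0],0]
    - [[-0.003,0.009,-0.138],[0,0,0],0]

```text
clock: 10.95
tcp_pos: [0.4425, 0.3691, 0.0548]
orientation: [2.058, 2.373, 0.003]
contact_force: [0.4, -0.6, -2.4]
grip_width: 0.0192
```

Request:
arm_command:
  increments:
    - [[0,0,-0.001],[0,0,0],0]
    - [[0,0,-0.002],[0,0,0],0]
    - [[0,0,-0.003],[0,0,0],0]
    - [[0,0,-0.003],[0,0,0],0]

```text
clock: 11.35
tcp_pos: [0.4423, 0.3688, 0.0518]
orientation: [2.058, 2.373, 0.001]
contact_force: [-1.1, -1.3, 5.4]
grip_width: 0.0188
```

Contact with the worktop shows as +5.4 N. I'll release it and lift straight up.

Request:
arm_command:
  increments:
    - [[0,0,0],[0,0,0],65]
    - [[0,0,0],[0,0,0],65]
    - [[0,0,0],[0,0,0],65]
    - [[0,0,0],[0,0,0],65]
    - [[0,0,0],[0,0,0],65]
    - [[0,0,0],[0,0,0],65]
    - [[0,0,0.03],[0,0,0],65]
    - [[0,0,0.07],[0,0,0],65]
    - [[0,0,0.11],[0,0,0],65]
    - [[0,0,0.15],[0,0,0],65]

```text
clock: 12.35
tcp_pos: [0.4417, 0.3684, 0.2022]
orientation: [-2.057, -2.374, 0.001]
contact_force: [0.8, 0.5, 0.4]
grip_width: 0.0554
```

Request:
arm_command:
  increments:
    - [[0.004,-0.02,0],[0,0,-0.135],45]
    - [[0.008,-0.04,0],[0,0,-0.27],45]
    - [[0.012,-0.06,0],[0,0,-0.405],45]
    - [[0.016,-0.08,0],[0,0,-0.54],45]
    - [[0.02,-0.1,0],[0,0,-0.675],45]
    - [[0.025,-0.12,0],[0,0,-0.81],45]
    - [[0.03,-0.14,0],[0,0,-0.945],45]
    - [[0.035,-0.16,0],[0,0,-1.08],45]
    - [[0.045,-0.18,0],[0,0,-1.215],45]
    - [[0.054,-0.203,0],[0,0,-1.35],45]

```text
clock: 13.35
tcp_pos: [0.4961, 0.1651, 0.201]
orientation: [-3.091, -0.56, -0.001]
contact_force: [0.3, 0.2, 0.2]
grip_width: 0.0384
```

Request:
arm_command:
  increments:
    - [[0,0,-0.01],[0,0,-0.13],45]
    - [[0,0,-0.02],[0,0,-0.26],45]
    - [[0,0,-0.03],[0,0,-0.39],45]
    - [[0,0,-0.04],[0,0,-0.503],45]
    - [[0,0,-0.04],[0,0,-0.503],45]
    - [[0,0,-0.04],[0,0,-0.503],45]
    - [[0,0,-0.04],[0,0,-0.503],45]

```text
clock: 14.05
tcp_pos: [0.4962, 0.1658, 0.1614]
orientation: [-3.134, 0.216, -0.001]
contact_force: [0.1, -0.5, -0.0]
grip_width: 0.0387
```

Run:
```python
from h import *
o=r.get_obs();s=r.grab_frame("scene");w=r.grab_frame("wrist");print(o["tcp_pos"],o["orientation"],np.degrees(2*np.arctan2(o["orientation"][1],o["orientation"][0])),o["grip_width"],o["contact_force"],o["joints"])
A=cv2.resize(s[150:330,90:330],(400,300),interpolation=cv2.INTER_CUBIC);B=cv2.resize(w,(400,300),interpolation=cv2.INTER_AREA)
cv2.imwrite("pics/c6.png",cv2.convertScaleAbs(np.hstack([A,B]),alpha=1.4))
```

```text
[0.4962 0.1658 0.1614] [-3.1337  0.216  -0.0011] 352.11348247669963 0.03868873737435214 [ 0.1104 -0.453  -0.0116] [-0.0032  0.3861 -0.5349  1.9712  0.2584  0.8499 -0.8155]
```

View pics/c6.png

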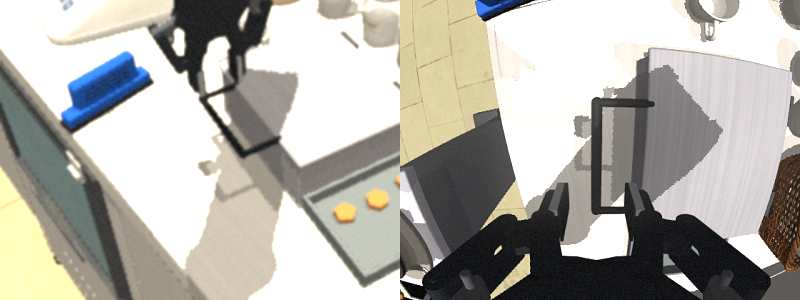

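Wrist view: the bar, at column 597, is centred between the fingertips (562–630). The scraper stands upright and the pieces are in the tray. One check of the bar's position from this view.

Run:
```python
from h import *
p=cast("wrist",[(275.8,143),(275.8,290)],.081);print(p,p.mean(0),np.linalg.norm(p[0]-p[1]))
```

```text
[[0.5052 0.221  0.081 ]
 [0.4906 0.1157 0.081 ]] [0.4979 0.1683 0.081 ] 0.10634624778951543
```

Request:
arm_command:
  increments:
    - [[0.001,0,-0.03],[0,0,0],45]
    - [[0.001,0,-0.055],[0,0,0],45]
    - [[0.001,0,-0.07],[0,0,0],45]
    - [[0.001,0,-0.082],[0,0,0],45]
    - [[0.001,0,-0.082],[0,0,0],45]

```text
clock: 14.65
tcp_pos: [0.4963, 0.1653, 0.0778]
orientation: [3.133, -0.219, -0.003]
contact_force: [0.8, 0.6, 0.3]
grip_width: 0.0384
```

Request:
arm_command:
  increments:
    - [[0,0,0],[0,0,0],0]
    - [[0,0,0],[0,0,0],0]
    - [[0,0,0],[0,0,0],0]
    - [[0,0,0],[0,0,0],0]
    - [[0,0,0],[0,0,0],0]
    - [[0,0,0],[0,0,0],0]
  newtons: 40

```text
clock: 15.25
tcp_pos: [0.4964, 0.166, 0.0797]
orientation: [-3.134, 0.219, 0.0]
contact_force: [-4.2, 1.9, 5.6]
grip_width: 0.0083
```

Request:
arm_command:
  increments:
    - [[0.0003,0,0.01],[0,0,0],0]
    - [[0.001,0,0.0195],[0,0,0],0]
    - [[0.002,0,0.029],[0,0,0],0]
    - [[0.004,-0.0005,0.039],[0,0,0],0]
    - [[0.006,-0.001,0.0485],[0,0,0],0]
    - [[0.0083,-0.001,0.058],[0,0,0],0]
    - [[0.011,-0.0015,0.067],[0,0,0],0]
    - [[0.0144,-0.002,0.0765],[0,0,0],0]
    - [[0.022,-0.003,0.0945],[0,0,0],0]
    - [[0.022,-0.003,0.0945],[0,0,0],0]

```text
clock: 16.25
tcp_pos: [0.5182, 0.1628, 0.1757]
orientation: [3.134, -0.22, -0.002]
contact_force: [-9.0, 2.4, 2.3]
grip_width: 0.0085
```

Request:
arm_command:
  increments:
    - [[0.0045,-0.0005,0.0085],[0,0,0],0]
    - [[0.009,-0.001,0.017],[0,0,0],0]
    - [[0.0143,-0.002,0.0255],[0,0,0],0]
    - [[0.0195,-0.003,0.0335],[0,0,0],0]
    - [[0.0255,-0.0035,0.0415],[0,0,0],0]
    - [[0.0315,-0.0045,0.049],[0,0,0],0]
    - [[0.038,-0.005,0.056],[0,0,0],0]
    - [[0.045,-0.006,0.063],[0,0,0],0]
    - [[0.059,-0.008,0.076],[0,0,0],0]
    - [[0.059,-0.008,0.076],[0,0,0],0]

```text
clock: 17.25
tcp_pos: [0.5778, 0.1542, 0.2534]
orientation: [3.133, -0.221, -0.001]
contact_force: [-15.0, -2.0, 16.0]
grip_width: 0.0083
```

Request:
arm_command:
  increments:
    - [[0,0,0],[0,0,0],0]
    - [[0,0,0],[0,0,0],0]
    - [[0,0,0],[0,0,0],0]

```text
clock: 17.55
tcp_pos: [0.5762, 0.1544, 0.2521]
orientation: [3.132, -0.22, -0.003]
contact_force: [-14.1, -1.3, 14.5]
grip_width: 0.0082
```

Run:
```python
from h import *
o=r.get_obs();s=r.grab_frame("scene");t=r.grab_frame("top");print(o["tcp_pos"],o["contact_force"],o["grip_width"],np.abs(o["qvel"]).max())
h=np.array([.627+.091*.990,.146-.091*.139,.078]);d=o["tcp_pos"]+[0,0,.002]-h;dx=d[0]*.990-d[1]*.139
print("radius",np.hypot(dx,d[2]),"lid deg",np.degrees(np.arctan2(d[2],-dx))-.77)
A=cv2.resize(s[120:340,100:400],(480,352),interpolation=cv2.INTER_CUBIC);B=cv2.resize(t[130:310,140:400],(320,222),interpolation=cv2.INTER_CUBIC)
O=np.zeros((352,800,3),np.uint8);O[:,:480]=A;O[:222,480:]=B
cv2.imwrite("pics/c7.png",cv2.convertScaleAbs(O,alpha=1.3))
```

```text
[0.5762 0.1544 0.2521] [-14.1432  -1.3246  14.4891] 0.008174866241368104 0.0023230209938492497
radius 0.22642816811599592 lid deg 50.266202581184885
```

View pics/c7.png

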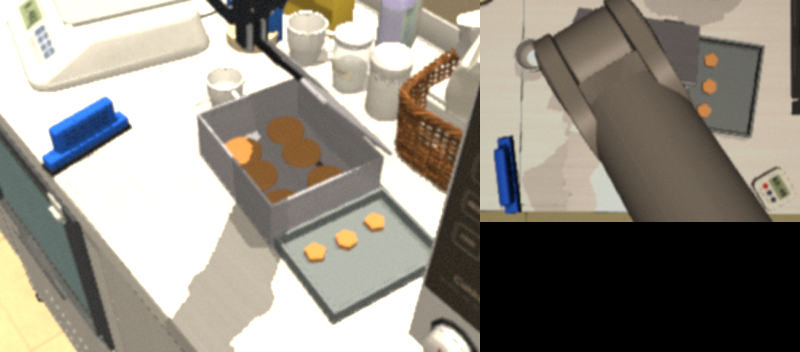

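The lid is open at about 50°. The scraper stands upright at (87,135) and the three pieces are in the tray. The cup and timer look undisturbed and the arm is still, so I'll hand in.

Run:
```python
from bench import r
print(r.hand_in());o=r.get_obs();print(o["clock"],o["tcp_pos"],o["contact_force"])
```

```text
the job is handed in; nothing more can be done
None
the job is handed in; nothing more can be done
```

I swept the three biscuit pieces into the tray with the scraper and stood the scraper upright back where it came from, let go. I then lifted the lid by its bar and handed the job in still holding it, at about 17.7 s of the 72 s allowed. No verdict was reported.

- **Lid angle:** worked out from the arm's position, the lid stood at about 50.3°. The bar's radius came out at 226 mm against the given 224 mm.
- **Final pictures:** all three pieces lie flat in the tray and the scraper is upright. The cup and timer look undisturbed, but I judged that by eye and did not measure it.
- **Mismatch:** the tool read about 20 N while holding the lid (−14 N in x, +14.5 N in z). That is more than the lid's weight explains, so the arm was probably straining slightly against the hinge. It was steady and well under the limits.

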